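# Show a trolley castor to the goods-in camera

### The job

At the goods-in bench, first slide the dimmer of the camera's ring light until its grip stands level with the metal pointer beside the track. Then pick the smaller of the two castors out of the tray and hold it up to the camera: axle on the lens line 120 mm in front of the glass, wheel upward over a level mounting plate, tread facing the lens with the axle square across the view. Finish while still holding it steady there, with the other castor, the carton and the tape roll left where they are and the camera untouched.

Things in the scene. Friction and masses are not known exactly. Their poses are not given: they have to be found in the camera images.
- dimmer_grip (a joint): Position of the dimmer's grip along its track, m: 0 at one end, 0.12 at the other; grows along the dimmer's +y. It stays where it is left (about 1.5 N of friction). Always starts between 0 and 0.025.
- grip_top (a point): Centre of the top of the dimmer's grip, a black plastic block 24 mm (across the track) x 16 mm (along the track) x 34 mm tall, with a thin white line across its top. It can be pinched along or across the track. Its top is 65 mm above the bench, 35 mm above the dimmer housing's top.
- dimmer: Grey dimmer housing fixed to the bench, 100 (x) x 200 (y) x 30 mm high, tick marks on top. Origin: centre of its underside. Its y axis runs along the track, which lies at x = -15 mm, y = -60 to +60 mm in its frame.
- pointer: Small dark steel pointer fixed on top of the dimmer housing beside the track, 31 x 14 x 8 mm high, its nose towards the track (its -x). Origin: on its underside on the nose's centre line; same axes as the dimmer. The grip is level with it when both have the same y in the dimmer's frame, which is 50 to 105 mm of grip travel.
- castor_small: Smaller castor, about 160 g, standing wheel up on its steel plate 64 (x) x 50 (y) x 4 mm. Fixed fork: two flat steel cheeks 30 mm wide (x), outer faces 30 mm apart (y), up to 58 mm above the underside: grip over these. Rubber wheel 50 mm across, 20 wide, does not turn; top at 70 mm. Origin: centre of plate underside; z up, y along the axle. Same after a half turn about z.
- castor_axle (a point): Centre of the small castor's wheel, on its axle, 45 mm above the plate's underside; axes as castor_small.
- castor_large: The larger castor, same shape: plate 92 x 74 x 5 mm, wheel 75 mm across, 104 mm tall. Origin: centre of the plate's underside. To be left alone.
- tray: Grey plastic tray fixed to the bench, open on top, 300 (x) x 180 (y) x 35 mm high, walls and floor 4 to 5 mm. The castors stand in it, one in each half of its length (either way round). Origin: centre of its underside.
- camera: Inspection camera head with a white ring light 80 mm across around the lens, clamped to a post at a height that varies (lens line 170 to 230 mm above the bench). Fixed. Origin: centre of the lens glass; it looks along its own -x, level; z is up, y is level across the view. Housing 46 mm wide and high and 80 mm long behind the lens. Must not be touched.
- focus (a point): The point on the lens line 120 mm in front of the glass (camera frame -0.12, 0, 0), where the castor's axle must be held; axes as camera. It is straight above the round dark pad on the stand's base plate.
- stand: The camera's stand, fixed: dark steel base plate 300 (x) x 130 (y) x 12 mm with a round rubber pad at x = -100 mm, and a post 22 mm thick, 342 mm high at x = +120 mm. Origin: centre of the plate's underside; axes as camera.
- carton: Loose small cardboard carton with a paper tape band, 90 x 120 x 60 mm high. Origin: centre of its underside. To be left alone.
- tape_roll: Loose roll of white packing tape, 90 mm across with an open core, 48 mm high, lying flat. Origin: centre of its underside. To be left alone.
Not all that is in view belongs to the job. Leave any blue or green look-alike of the dimmer alone.

How it is judged:
On the way, in this order (a step that is already met when the one before it is completed fails the run):
1. the dimmer's grip is level with the pointer, the small castor still in the tray (y of grip_top in the frame of pointer between -0.006 and 0.006 m and distance of castor_small from where it was at the start of the episode below 0.03 m and velocity of joint dimmer_grip between -0.01 and 0.01 m/s), for 0.2 s.
2. the small castor is lifted clear of the tray (z of castor_small in the frame of tray above 0.06 m and contact force between castor_small and the fingers above 0.5 N), for 0.2 s.
At the end, for the whole second after the job is handed in: The gripper alone holds the small castor, at rest: axle centre within 15 mm of the focus point along each camera axis, plate level within 10 degrees with the wheel up, axle square to the lens line within 10 degrees. The dimmer grip is level with the pointer within 6 mm (y of grip_top in the frame of pointer between -0.006 and 0.006 m and x of castor_axle in the frame of focus between -0.015 and 0.015 m and y of castor_axle in the frame of focus between -0.015 and 0.015 m and z of castor_axle in the frame of focus between -0.015 and 0.015 m and angle between castor_small's own z axis and vertical below 0.17 rad and angle between the y axis of castor_small and the y axis of camera, either way round below 0.17 rad and contact force between castor_small and the fingers above 1 N and linear speed of castor_small below 0.03 m/s and angular speed of castor_small below 0.3 rad/s and contact force between castor_small and camera below 0.1 N and contact force between castor_small and stand below 0.1 N and contact force between castor_small and dimmer below 0.1 N and contact force between castor_small and tray below 0.1 N); the arm keeps its last pose, push and grip.
It fails at once if castor large disturbed (moved over 30 mm or tipped) (distance of castor_large from where it was at the start of the episode above 0.03 m or angle between castor_large's own z axis and vertical above 0.4 rad).
It fails at once if carton disturbed (moved over 30 mm or tipped) (distance of carton from where it was at the start of the episode above 0.03 m or angle between carton's own z axis and vertical above 0.4 rad).
It fails at once if tape roll disturbed (moved over 30 mm or tipped) (distance of tape_roll from where it was at the start of the episode above 0.03 m or angle between tape_roll's own z axis and vertical above 0.4 rad).
It fails at once if the camera is touched (contact force between any of the arm, the fingers, castor_small and camera above 1 N).
It also fails if it takes over 59 s, if anything falls off the work surface, if the arm or the gripper's body presses on something with over 40 N, if the wrist force passes 120 N, or if a joint passes its speed limit or range.

### The arm

A 6-joint arm with a two-finger parallel gripper is mounted at the origin on the work surface. World frame = base frame: x ahead of the robot, y to its left, z up, the work surface at z = 0. Lengths are in m, angles in rad, forces in N, time in s.
With the tool pointing down it reaches from about 0.375 to 0.975 m from the base axis. Payload 3.8 kg.
Tool frame: the origin (TCP) lies between the finger pads; the fingertips stand 17 mm ahead of it and the grasp point (between the pads) lies 2 mm behind it; y points along the fingers, x is the direction in which the jaws open and shut, and the axes are right-handed (so a half turn about y gives the same grasp; the last joint's range is limited). The gripper opens to 85 mm and grips with 20 to 120 N. Pads are 22 mm wide; open, the fingers measure 114 mm over their backs; the gripper's body (76 mm by 85 mm) begins 54 mm behind the grasp point. The pads swing forward as they close: fully open they stand 13 mm farther back than shut.
Start: joints at [1.161, 0.264, 1.604, -0, 1.274, -0.037], TCP at [0.246, 0.629, 0.248] pointing down, gripper open.
Joint ranges: [-2.63, 2.63], [-0.94, 2.18], [0.31, 2.57], [-1.31, 4.45], [0, 2.66], [-2.55, 2.55]. Speed limits (rad/s): [2.57, 2.57, 3.14, 3.14, 3.14, 3.14].

### API

Orientations are given as a unit quaternion [x, y, z, w].
In Python, from cell import state, cams, job gives the robot as it stands.
- The arm moves only by the tool play_rows, never from a script. Its argument "moves" is a list of rows, each a list of 3 entries, a list of its own where there are three numbers: the shift along the tool's x, y, z in m, then the turn, a rotation vector about the tool's x, y, z in degrees, then the opening, from 0 (shut) to 1 (fully open). In form: [[[tx, ty, tz], [wx, wy, wz], claw], ...]. A call has 1 to 12 rows; each row is the pose to reach, as a shift and turn from the pose measured when the call began, along the tool's axes at that moment; what a row does not reach only later rows make up. A row lasts 1/12 s, in which the tool goes at most 41.7 mm and 7.16 degrees, less where a joint would pass 70% of its speed; a pose out of reach is approached as far as the arm can. A call with a gripper value outside its range is refused whole. The fingers move at their own pace and stop on an object; the grip force is fixed at half the most. Time passes only in rows, so rows that repeat a pose let the fingers close. It gives the time, the measured TCP pose, the force and the opening at its end, in the units of the state.
- state(): the state, without advancing time (a new reading comes with each control period).
- cams.get_image(name): name is "side" or "top" or "wrist"; returns (picture, depth): 400x640x3 uint8, red, green, blue; 400x640 float32, m along the optical axis (not along the pixel's ray), 0 where there is no reading.
- cams.calibration(name): a dict with "fx", "fy", "cx", "cy" (pixels), "rvec" (rotation vector, rad) and "tvec" (3), from world to camera coordinates, as OpenCV has them. Camera axes: x right, y down, z forward; pixel columns grow to the right and rows downward; lengths in m; the calibration is good to about 2 mm. A picture is of the moment at which its call begins: read the wrist's pose just before it. calibration takes no time and is no camera call; for the wrist camera it gives the pose at the moment of the call.
- job.finish_job(): hands the job in, once; it reports no verdict.
Trained networks look in the newest picture that a camera, given by its name, has taken for a name from the list of things; names that differ only in an ending like _2 or _b are one class to them, and where a whole thing is asked for, a point or a joint stands for the part that bears it (a point fixed in the world has none). Each returns a list of dicts, best first, with "confidence" (0 to 1); they miss things now and then, are a little off and sometimes report something else, mostly with a low value. They report only what shows in the picture. A call takes as long as a camera call. They do not tell look-alikes from the thing itself.
- cams.outline_of(camera, query): "mask" (400x640 bool, what is visible of it) and "rect" ([centre column, centre row, width, height] in pixels, round what is visible of it).
- cams.landmark_of(camera, query): "at" ([column, row] in pixels: a listed point, or the origin of a listed thing).
The state is a dict: "t": time; "joint_positions": joint angles; "joint_vel": joint speeds; "tau": joint torques, N m; "position": TCP position; "tool_rot": TCP orientation; "wrist_force": force on the tool from outside, world axes, zero at the start; "torque": the same for the moment, N m; "opening": finger opening in m.
Only numpy, scipy, OpenCV 4.12 (cv2) and the standard library are available. Lean on these libraries where they do the work, as an engineer would, in place of code of your own. Each camera call takes 0.05 s, during which the arm holds its last target.

## Working session

There is one attempt and no reset: what is moved stays moved. The work goes in short steps, Python scripts to look and compute and a tool call to move; the robot and the scene stay as the last step left them, time stands still between calls to the robot, and variables do not carry over. Pictures are saved under pics/ and viewed, and the job is handed in when it is done.

Besides the shell and the picture viewer there is one more tool, called after "Request:" as name(argument=value, ...) on one line, values as JSON. play_rows: Moves the arm, as the interface text tells. Its arguments: {"type":"object","properties":{"moves":{"type":"array"}},"required":["moves"]}

```bash
mkdir -p pics; cat > h.py <<'E'
import numpy as np, cv2
from cell import state, cams, job
from scipy.spatial.transform import Rotation as R
def cal(n):
    c=cams.calibration(n); K=np.array([[c['fx'],0,c['cx']],[0,c['fy'],c['cy']],[0,0,1]])
    return K,cv2.Rodrigues(np.array(c['rvec'],float))[0],np.array(c['tvec'],float).ravel()
def shot(n,fn=None):
    C=cal(n); im,d=cams.get_image(n)
    if fn: cv2.imwrite('pics/'+fn,im[:,:,::-1])
    return im,d,C
def unproj(C,u,v,z):
    K,Rm,t=C; p=np.linalg.inv(K)@np.array([u,v,1.])*z
    return Rm.T@(p-t)
def cloud(C,d):
    K,Rm,t=C; v,u=np.mgrid[0:400,0:640]
    P=np.stack([(u-K[0,2])/K[0,0]*d,(v-K[1,2])/K[1,1]*d,d],-1)
    return (P-t)@Rm
def proj(C,p):
    K,Rm,t=C; q=K@(Rm@np.array(p)+t); return q[:2]/q[2]
def onplane(C,u,v,h):
    K,Rm,t=C; o=-Rm.T@t; r=Rm.T@np.linalg.inv(K)@np.array([u,v,1.]); return o+r*(h-o[2])/r[2]
E
python3 - <<'E'
from h import *
np.set_printoptions(precision=4,suppress=True)
for n in ['top','side','wrist']:
    im,d,C=shot(n,n+'0.png'); np.savez('pics/%s0.npz'%n,im=im,d=d,K=C[0],R=C[1],t=C[2])
    print(n,'cam pos',-C[1].T@C[2],'fwd',C[1][2],C[0][0,0])
    for q in ['castor_small','castor_large','dimmer','pointer','grip_top','castor_axle','camera','tray','stand','carton','tape_roll','focus']:
        try:
            for r in cams.landmark_of(n,q)[:3]:
                u,v=r['at']; z=d[int(np.clip(round(v),0,399)),int(np.clip(round(u),0,639))]
                print(' ',q,np.round([u,v],1),round(r['confidence'],2),unproj(C,u,v,z) if z>0 else None)
        except Exception as e: print(q,e)
s=state();print(s)
E
```

```text
top cam pos [0.4489 0.0285 1.2383] fwd [ 0.0816  0.0192 -0.9965] 516.084707251922
  castor_small [451.4 247.5] 0.73 [ 0.4405 -0.2433  0.0501]
  castor_large [458.8 189. ] 0.65 [ 0.5708 -0.2518  0.0894]
  dimmer [229.6 309.8] 0.84 [0.2906 0.265  0.0295]
  dimmer [327.7 212.9] 0.82 [0.5179 0.0401 0.0277]
  pointer [339.4 209.9] 0.44 [0.5244 0.0129 0.0409]
  grip_top [325.4 235.1] 0.61 [0.4654 0.0445 0.0624]
  grip_top [230.6 147.4] 0.44 [0.6641 0.2647 0.0692]
  castor_axle [457.4 242.6] 0.83 [ 0.4518 -0.2501  0.079 ]
  camera [175.5 211.3] 0.56 [0.5187 0.4037 0.0145]
  tray [462.2 217.3] 0.97 [ 0.5121 -0.2795  0.0062]
  stand [201.6 216.4] 0.92 [0.5075 0.3424 0.0079]
  carton [327.6 111.6] 0.94 [0.7509 0.0426 0.0632]
  tape_roll [420.2 114.4] 0.67 [ 0.7623 -0.1824 -0.0021]
side cam pos [ 0.1363 -0.3948  0.7618] fwd [ 0.4761  0.508  -0.7178] 417.9055602835094
  castor_small [399.5 367.2] 0.62 [ 0.4294 -0.2662  0.0399]
  dimmer [313.9 165.1] 0.72 [0.6992 0.2321 0.0313]
  dimmer [169.1 253.7] 0.7 [0.2741 0.2461 0.0312]
  dimmer [310.7 252.9] 0.58 [0.494  0.0269 0.0315]
  pointer [326.1 25
[... 527 characters left out ...]
3.6] 0.6 [ 0.769  -0.1794  0.    ]
wrist cam pos [0.1769 0.6559 0.3719] fwd [ 0.2759 -0.1064 -0.9553] 322.5461988923328
  dimmer [ 86.4 287.2] 0.98 [0.2788 0.3074 0.0275]
  grip_top [ 11.1 273.6] 0.72 [0.2246 0.2754 0.0617]
{'t': 1.95, 'joint_positions': array([ 1.1611,  0.2639,  1.604 , -0.    ,  1.2737, -0.0369]), 'joint_vel': array([ 0.0006,  0.0005, -0.0013, -0.0001,  0.0007,  0.0001]), 'tau': array([  0.0001, -51.5044, -36.7711,   0.    ,   0.0009,  -0.    ]), 'position': array([0.2459, 0.6286, 0.2483]), 'tool_rot': array([-0.584 , -0.3987,  0.3987,  0.584 ]), 'wrist_force': array([ 0.2719, -0.335 ,  0.3829]), 'torque': array([-0.0037,  0.0089, -0.0329]), 'opening': 0.08563150796638605}
```

View pics/top0.png

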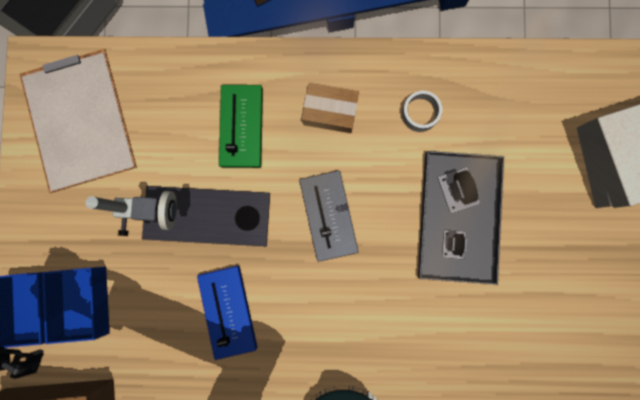

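View pics/side0.png

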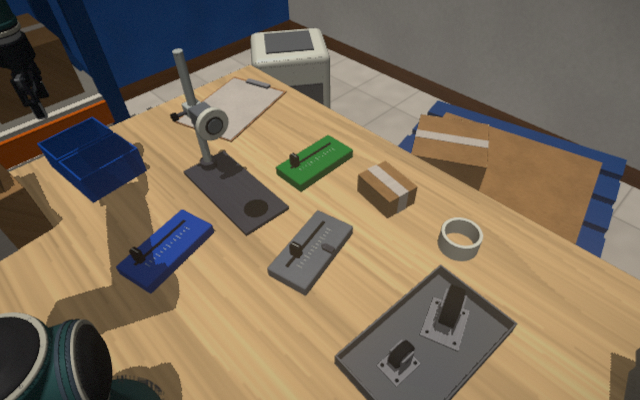

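The grey dimmer is at top-view (328,215), with its grip at (325,233) and pointer at (342,208). The blue (227,312) and green (241,126) dimmers are look-alikes. The small castor is at (455,243), the large one at (460,188). The lens faces right in the image, towards the pad at (247,218). Next I'll take close crops and fit geometry.

```bash
python3 - <<'E'
import cv2,numpy as np
a=cv2.imread('pics/top0.png');
c=[cv2.resize(a[160:270,290:370],(400,550),interpolation=cv2.INTER_CUBIC),cv2.resize(a[210:280,425:485],(400,467),interpolation=cv2.INTER_CUBIC)]
c[1]=cv2.copyMakeBorder(c[1],0,83,0,0,cv2.BORDER_CONSTANT)
cv2.imwrite('pics/crop1.png',np.hstack(c))
b=cv2.imread('pics/side0.png')
c=[cv2.resize(b[200:300,260:360],(400,400),interpolation=cv2.INTER_CUBIC),cv2.resize(b[320:400,360:440],(400,400),interpolation=cv2.INTER_CUBIC)]
cv2.imwrite('pics/crop2.png',np.hstack(c))
E
cat > m.py <<'E'
from h import *
np.set_printoptions(precision=4,suppress=True)
D={}
for n in ['top','side']:
    z=np.load('pics/%s0.npz'%n); C=(z['K'],z['R'],z['t']); D[n]=(z['im'],z['d'],C,cloud(C,z['d']))
def rect(P):
    (c,s,a)=cv2.minAreaRect((P[:,:2]*1000).astype(np.float32)); return np.round(c,1),np.round(s,1),round(a,2)
if __name__=='__main__':
  for n in D:
    im,d,C,P=D[n]; ok=d>0
    def sel(x0,x1,y0,y1,z0,z1): return P[ok&(P[...,0]>x0)&(P[...,0]<x1)&(P[...,1]>y0)&(P[...,1]<y1)&(P[...,2]>z0)&(P[...,2]<z1)]
    print(n)
    for nm,b in dict(dimhouse=(.4,.63,-.05,.11,.02,.045),grip=(.42,.5,0,.09,.05,.08),gripz=(.42,.5,0,.09,.058,.075),tray=(.3,.7,-.4,-.15,.025,.042),csm_top=(.40,.50,-.33,-.19,.05,.08),csm_cheek=(.40,.50,-.33,-.19,.045,.062),csm_any=(.40,.50,-.33,-.19,.015,.08),base=(.4,.6,.2,.5,.008,.02),cam=(.4,.62,.2,.5,.14,.26)).items():
        Q=sel(*b)
        if len(Q)>5: print(nm,len(Q),rect(Q),'z',np.percentile(Q[:,2],[5,50,95]), 'mean',Q.mean(0))
E
python3 m.py
```

```text
top
dimhouse 3522 (array([511.6,  39.5]), array([200.5,  99.9]), 13.23) z [0.0264 0.0304 0.0348] mean [0.5113 0.0391 0.0305]
grip 73 (array([470.4,  45.3]), array([15.9, 23.7]), 14.08) z [0.0615 0.0646 0.0691] mean [0.4703 0.0451 0.0649]
gripz 72 (array([470.4,  45.3]), array([15.6, 23.7]), 11.98) z [0.0616 0.0647 0.0691] mean [0.4704 0.045  0.065 ]
tray 1065 (array([ 511.5, -271.3]), array([182.1, 300.7]), 86.36) z [0.0268 0.0341 0.0391] mean [ 0.5158 -0.2761  0.0336]
csm_top 276 (array([ 447.5, -256.6]), array([30.7, 48.1]), 88.32) z [0.054  0.067  0.0756] mean [ 0.4472 -0.2547  0.0662]
csm_cheek 90 (array([ 447.6, -256.6]), array([30.7, 48.4]), 88.32) z [0.0466 0.0583 0.0619] mean [ 0.4481 -0.2511  0.0568]
csm_any 329 (array([ 447.7, -257.1]), array([35.5, 51. ]), 74.82) z [0.0277 0.0649 0.0754] mean [ 0.4476 -0.2531  0.0609]
base 5211 (array([510.5, 339.5]), array([296.3, 158.7]), 81.6) z [0.009  0.0124 0.0164] mean [0.5061 0.3232 0.0125]
cam 1704 (array([502.5, 411.5]), array([ 79. , 125.1]), 8.95) z [0.1903 0.2154 0.2345] mean [0.5078 0.4008 0.2137]
side
dimhouse 3269 (array([5
[... 346 characters left out ...]
09.9, -267.9]), array([180.8, 301.6]), 86.4) z [0.0261 0.0335 0.0367] mean [ 0.5286 -0.2555  0.0326]
csm_top 483 (array([ 445.1, -254.4]), array([31.3, 48.5]), 88.42) z [0.0525 0.066  0.074 ] mean [ 0.4409 -0.2562  0.0652]
csm_cheek 179 (array([ 445.1, -254.3]), array([31.2, 48.6]), 88.0) z [0.0463 0.0568 0.0615] mean [ 0.436  -0.2587  0.0557]
csm_any 591 (array([ 445.2, -254.3]), array([31.3, 48.7]), 87.05) z [0.0289 0.0629 0.0738] mean [ 0.4403 -0.2577  0.0597]
base 3677 (array([507.4, 343. ]), array([291.7, 131.3]), 87.24) z [0.0105 0.013  0.0154] mean [0.5032 0.3275 0.0129]
cam 1458 (array([499.5, 413.2]), array([ 79.2, 126.8]), 10.33) z [0.168  0.2094 0.2401] mean [0.5026 0.394  0.2069]
```

View pics/crop1.png

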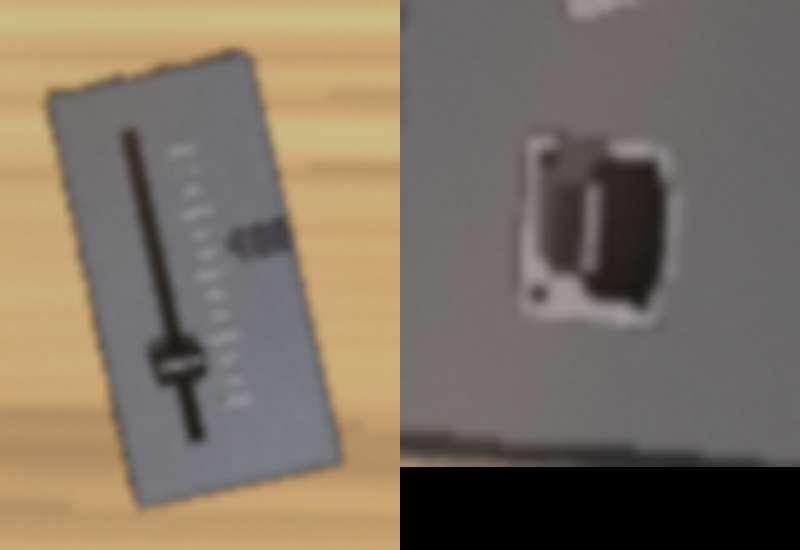

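View pics/crop2.png

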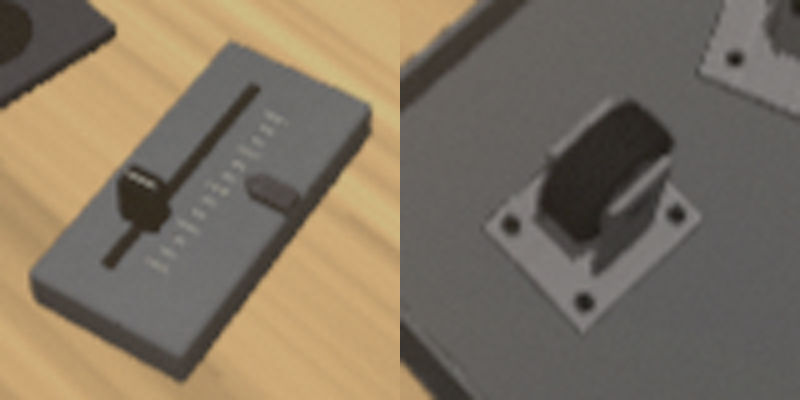

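```bash
cat > m2.py <<'E'
from m import *
th=np.radians(13.3); ey=np.array([np.cos(th),np.sin(th)]); ex=np.array([ey[1],-ey[0]])
cen={'top':np.array([.5116,.0395]),'side':np.array([.5092,.0418])}
for n in D:
    im,d,C,P=D[n]
    rel=P[...,:2]-cen[n]; X=rel@ex; Y=rel@ey
    m=(d>0)&(abs(X-.03)<.022)&(abs(Y)<.07)&(P[...,2]>.0345)&(P[...,2]<.06)
    print(n,m.sum(),'pointer X',X[m].min(),X[m].max(),'Y',Y[m].min(),Y[m].max(),np.median(Y[m]),np.mean(Y[m]), np.median(P[m][:,2]))
    # colour based: rectify the dimmer plane at z=.038
    s=.0005; g=np.mgrid[-.1:.1:s,-.05:.05:s]; 
    W=np.stack([cen[n][0]+g[1]*ex[0]+g[0]*ey[0],cen[n][1]+g[1]*ex[1]+g[0]*ey[1],np.full(g[0].shape,.036)],-1)
    q=(W@C[1].T+C[2])@C[0].T; uv=(q[...,:2]/q[...,2:]).astype(np.float32)
    o=cv2.remap(im,uv[...,0],uv[...,1],cv2.INTER_CUBIC)[::-1]
    cv2.imwrite('pics/rect_%s.png'%n,cv2.resize(o[:,:,::-1],(300,600)))
a=cv2.imread('pics/rect_top.png');b=cv2.imread('pics/rect_side.png')
cv2.imwrite('pics/rect.png',np.hstack([a,b]))
E
python3 m2.py
```

```text
top 106 pointer X 0.008795074551351867 0.05002649142557531 Y -0.06568544237845265 0.06600254964354568 0.00951176700592763 0.0060414031485161715 0.037271517347311794
side 78 pointer X 0.019943907978481838 0.04916482803399288 Y -0.004610472493305864 0.018826523519660077 0.009851159395205103 0.010333620083086184 0.03803928522030284
```

View pics/rect.png

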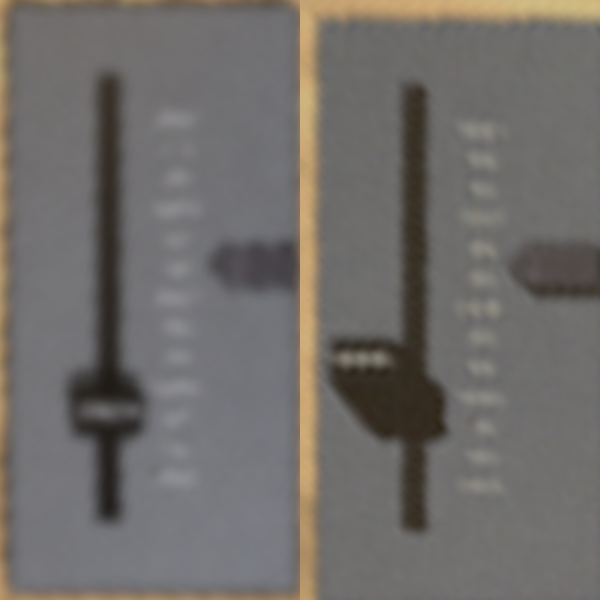

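```bash
cat >> h.py <<'E'
def target(p,jaw):  # jaw: world yaw (rad) of tool x, tool y down
    s=state(); R0=R.from_quat(s['tool_rot'])
    best=None
    for a in (jaw,jaw+np.pi):
        x=np.array([np.cos(a),np.sin(a),0]); y=np.array([0,0,-1.]); M=np.stack([x,y,np.cross(x,y)],1)
        rv=(R0.inv()*R.from_matrix(M)).as_rotvec(degrees=True)
        if best is None or np.linalg.norm(rv)<np.linalg.norm(best): best=rv
    sh=R0.inv().apply(np.array(p)-s['position'])
    print('shift',np.round(sh,4),'rot',np.round(best,2),'now',np.round(s['position'],4),'q6',np.round(s['joint_positions'][5],3),'axes\n',np.round(R0.as_matrix(),3))
E
python3 - <<'E'
from m import *
target([.469,.046,.16],np.radians(13.3))
for n in D:
    im,d,C,P=D[n]
    hsv=im.astype(int).sum(2)
    # stand plate: z .008-.017
    m=(d>0)&(P[...,2]>.006)&(P[...,2]<.02)&(P[...,0]>.38)&(P[...,0]<.64)&(P[...,1]>.18)&(P[...,1]<.5)&(hsv<260)
    m=cv2.morphologyEx(m.astype(np.uint8),cv2.MORPH_OPEN,np.ones((3,3)))>0
    nl,lab,st,_=cv2.connectedComponentsWithStats(m.astype(np.uint8)); k=1+st[1:,4].argmax()
    Q=P[lab==k]; print(n,'stand',rect(Q))
    pad=(lab==k)&(hsv<105)&(P[...,1]<.30); print('pad',pad.sum(),P[pad].mean(0),rect(P[pad]), np.percentile(hsv[lab==k],[5,20,50,80]))
    # camera front face / housing
    m=(d>0)&(P[...,2]>.13)&(P[...,2]<.3)&(P[...,0]>.42)&(P[...,0]<.6)&(P[...,1]>.3)&(P[...,1]<.55)
    Q=P[m]; print('cam',Q.min(0),Q.max(0))
    f=Q[Q[:,1]<.375]; print('front',len(f),f.min(0),f.max(0),np.median(f,0))
    for r in cams.landmark_of(n,'focus')[:2]+cams.landmark_of(n,'camera')[:2]: print(r['at'],r['confidence'])
E
```

```text
shift [-0.4614  0.0883 -0.42  ] rot [-0.   55.34  0.  ] now [0.2459 0.6286 0.2483] q6 -0.037 axes
 [[ 0.364  0.    -0.931]
 [ 0.931  0.     0.364]
 [ 0.    -1.    -0.   ]]
top stand (array([509.8, 333.2]), array([301.3, 128.4]), 87.53)
pad 455 [0.5053 0.2329 0.0132] (array([505.8, 233.6]), array([55.1, 55. ]), 0.99) [ 58. 162. 185. 191.]
cam [0.4569 0.3512 0.1563] [0.5496 0.4739 0.2999]
front 623 [0.4701 0.3512 0.1563] [0.5496 0.3747 0.2383] [0.5085 0.3601 0.2148]
[175.5, 211.3] 0.56
side stand (array([507. , 334.9]), array([300.4, 131.3]), 87.27)
pad 0 [nan nan nan] (array([0., 0.]), array([0., 0.]), 0.0) [134.  163.2 218.  223. ]
cam [0.455  0.3518 0.1318] [0.5488 0.477  0.2994]
front 833 [0.4684 0.3518 0.1565] [0.5488 0.375  0.2364] [0.505  0.3623 0.2018]
[211.9, 125.0] 0.95<stdin>:11: RuntimeWarning: Mean of empty slice.
  ret = um.true_divide(
```

Request:
play_rows(moves=[[[-0.46, 0.02, -0.42], [0, 55.3, 0], 1], [[-0.46, 0.02, -0.42], [0, 55.3, 0], 1], [[-0.46, 0.02, -0.42], [0, 55.3, 0], 1], [[-0.46, 0.02, -0.42], [0, 55.3, 0], 1], [[-0.46, 0.02, -0.42], [0, 55.3, 0], 1], [[-0.46, 0.02, -0.42], [0, 55.3, 0], 1], [[-0.46, 0.02, -0.42], [0, 55.3, 0], 1], [[-0.46, 0.02, -0.42], [0, 55.3, 0], 1], [[-0.46, 0.02, -0.42], [0, 55.3, 0], 1], [[-0.46, 0.02, -0.42], [0, 55.3, 0], 1], [[-0.46, 0.02, -0.42], [0, 55.3, 0], 1], [[-0.46, 0.02, -0.42], [0, 55.3, 0], 1]])

```text
t: 3.15
position: [0.4256, 0.1604, 0.2327]
tool_rot: [-0.702, -0.083, 0.082, 0.702]
wrist_force: [0.3, 0.2, 0.5]
opening: 0.0851
```

```bash
python3 -c "
from h import *
target([.469,.046,.16],np.radians(13.3))"
```

```text
shift [ 0.0157  0.0727 -0.1213] rot [-0.01  0.06  0.08] now [0.4256 0.1604 0.2327] q6 0.072 axes
 [[ 0.973  0.001 -0.231]
 [ 0.231  0.     0.973]
 [ 0.001 -1.     0.   ]]
```

Request:
play_rows(moves=[[[0.016, 0.03, -0.121], [0, 0, 0], 1], [[0.016, 0.03, -0.121], [0, 0, 0], 1], [[0.016, 0.03, -0.121], [0, 0, 0], 1], [[0.016, 0.03, -0.121], [0, 0, 0], 1], [[0.016, 0.03, -0.121], [0, 0, 0], 1]])

```text
t: 3.57
position: [0.4692, 0.0441, 0.2021]
tool_rot: [-0.702, -0.08, 0.08, 0.703]
wrist_force: [0.3, -0.3, 0.7]
opening: 0.0852
```

```bash
python3 - <<'E'
from h import *
np.set_printoptions(precision=4,suppress=True)
n='wrist';im,d,C=shot(n,'w1.png'); P=cloud(C,d)
for q in ['grip_top','pointer','dimmer']:
    for r in cams.landmark_of(n,q)[:2]:
        u,v=r['at']; print(q,r['at'],r['confidence'],onplane(C,u,v,{'grip_top':.065,'pointer':.034,'dimmer':.03}[q]))
def sel(x0,x1,y0,y1,z0,z1): return P[(d>0)&(P[...,0]>x0)&(P[...,0]<x1)&(P[...,1]>y0)&(P[...,1]<y1)&(P[...,2]>z0)&(P[...,2]<z1)]
for b in [(.42,.5,0,.09,.058,.075),(.4,.63,-.05,.11,.025,.036)]:
    Q=sel(*b); print(len(Q)); 
    if len(Q): print(cv2.minAreaRect((Q[:,:2]*1000).astype(np.float32)),Q[:,2].mean())
target([.469,.046,.06],np.radians(13.3))
E
```

```text
grip_top [326.0, 187.8] 0.78 [0.4732 0.0481 0.065 ]
pointer [374.7, 226.9] 0.75 [0.5308 0.0123 0.034 ]
dimmer [361.6, 189.6] 0.97 [0.5092 0.0448 0.03  ]
510
((471.7575378417969, 46.568077087402344), (15.54187297821045, 23.40872573852539), 13.588871955871582) 0.0625092244425961
19351
((512.6455078125, 40.778804779052734), (198.8853759765625, 99.34783172607422), 13.439416885375977) 0.028121073988793707
shift [-0.0007  0.1431 -0.0016] rot [-0.03  0.15  0.11] now [0.469  0.0476 0.2031] q6 -0.187 axes
 [[ 0.973  0.002 -0.233]
 [ 0.233  0.001  0.973]
 [ 0.002 -1.     0.   ]]
```

View pics/w1.png

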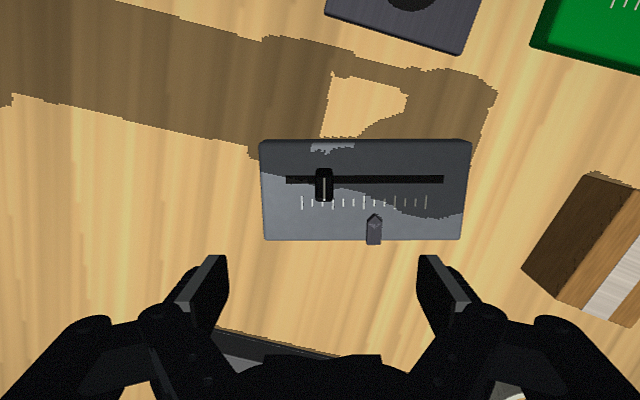

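```bash
python3 - <<'E'
from h import *
np.set_printoptions(precision=4,suppress=True)
im,d,C=shot('wrist')
th=np.radians(13.4); ey=np.array([np.cos(th),np.sin(th)])
g=np.array([.4717,.0466])
for p in [(374.3,222,.038),(374.3,228,.038),(373.5,238,.038)]:
    q=onplane(C,*p)[:2]; print(q,(q-g)@ey)
c=np.array([.5126,.0408]);print('grip in dimmer y',(g-c)@ey)
E
```

```text
[0.5287 0.0219] 0.04969030739078947
[0.5304 0.016 ] 0.0500002081273631
[0.5326 0.0057] 0.04974434857845723
grip in dimmer y -0.03844239557849814
```

Request:
play_rows(moves=[[[0.001, 0.04, -0.002], [0, 0, 0], 1], [[0.001, 0.08, -0.002], [0, 0, 0], 1], [[0.001, 0.11, -0.002], [0, 0, 0], 1], [[0.001, 0.13, -0.002], [0, 0, 0], 1], [[0.001, 0.142, -0.002], [0, 0, 0], 1], [[0.001, 0.142, -0.002], [0, 0, 0], 1], [[0.001, 0.142, -0.002], [0, 0, 0], 1], [[0.001, 0.142, -0.002], [0, 0, 0], 0.4], [[0.001, 0.142, -0.002], [0, 0, 0], 0.0], [[0.001, 0.142, -0.002], [0, 0, 0], 0.0], [[0.001, 0.142, -0.002], [0, 0, 0], 0.0], [[0.001, 0.142, -0.002], [0, 0, 0], 0.0]])

```text
t: 4.82
position: [0.4714, 0.0461, 0.0619]
tool_rot: [-0.702, -0.084, 0.082, 0.702]
wrist_force: [0.6, 1.2, 0.2]
opening: 0.0257
```

```bash
python3 - <<'E'
from h import *
s=state();print(s['opening'],s['wrist_force'])
im,d,C=shot('wrist','w2.png')
target([.4705+.0495*.9728,.0463+.0495*.2317,.06],np.radians(13.4))
E
```

```text
0.02569271595248633 [0.61542415 1.19972608 0.17091428]
shift [0.0489 0.0019 0.0003] rot [-0.01  0.07  0.18] now [0.4712 0.046  0.0617] q6 -0.191 axes
 [[ 0.972  0.003 -0.233]
 [ 0.233  0.001  0.972]
 [ 0.003 -1.     0.   ]]
```

View pics/w2.png

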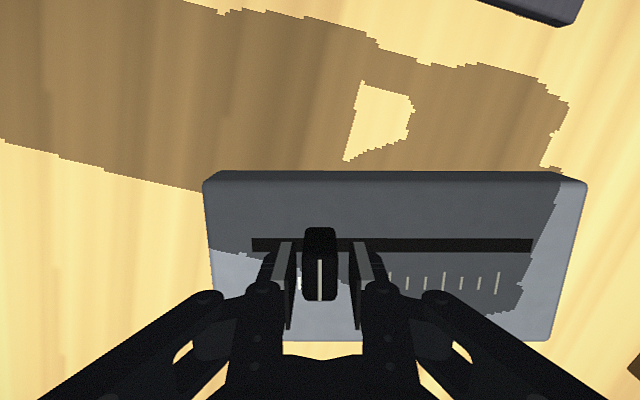

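Request:
play_rows(moves=[[[0, 0, 0], [0, 0, 0], 0], [[0, 0, 0], [0, 0, 0], 0], [[0, 0, 0], [0, 0, 0], 0], [[0, 0, 0], [0, 0, 0], 0]])

```text
t: 5.2
position: [0.4712, 0.0461, 0.0619]
tool_rot: [-0.702, -0.084, 0.082, 0.702]
wrist_force: [-0.4, 0.3, 1.9]
opening: 0.0149
```

```bash
python3 - <<'E'
from h import *
target([.4705+.0495*.9728,.0463+.0495*.2317,.06],np.radians(13.4))
E
```

```text
shift [0.0488 0.0021 0.0003] rot [-0.01  0.06  0.19] now [0.4712 0.0461 0.0619] q6 -0.191 axes
 [[ 0.973  0.003 -0.233]
 [ 0.233  0.001  0.973]
 [ 0.003 -1.     0.   ]]
```

Gripped at about 15 mm opening. Now I'll slide it 49.5 mm.

Request:
play_rows(moves=[[[0.01, 0, 0], [0, 0, 0], 0], [[0.02, 0, 0], [0, 0, 0], 0], [[0.03, 0, 0], [0, 0, 0], 0], [[0.04, 0, 0], [0, 0, 0], 0], [[0.0495, 0, 0], [0, 0, 0], 0], [[0.0495, 0, 0], [0, 0, 0], 0], [[0.0495, 0, 0], [0, 0, 0], 0], [[0.0495, 0, 0], [0, 0, 0], 0]])

```text
t: 5.87
position: [0.52, 0.0576, 0.0619]
tool_rot: [-0.702, -0.084, 0.081, 0.702]
wrist_force: [1.0, 0.0, -0.4]
opening: 0.0146
```

```bash
python3 - <<'E'
from h import *
im,d,C=shot('wrist','w3.png')
shot('top','t3.png')
target([.4705+.0495*.9728,.0463+.0495*.2317,.06],np.radians(13.4))
E
```

```text
shift [-0.0007  0.0019  0.0005] rot [0.   0.07 0.21] now [0.5194 0.0575 0.062 ] q6 -0.173 axes
 [[ 0.972  0.004 -0.233]
 [ 0.233  0.001  0.972]
 [ 0.004 -1.    -0.   ]]
```

View pics/w3.png

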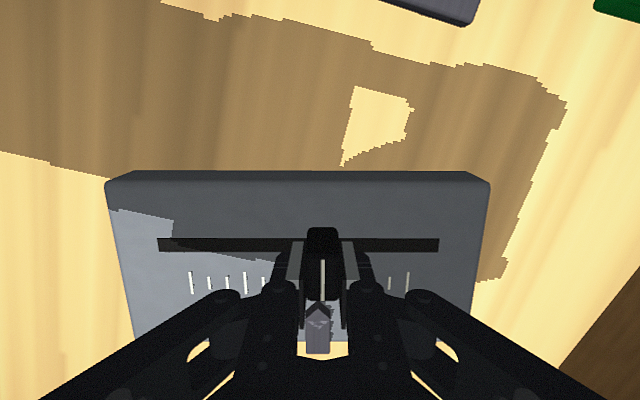

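Request:
play_rows(moves=[[[0, 0, 0], [0, 0, 0], 0.3], [[0, 0, 0], [0, 0, 0], 0.6], [[0, 0, 0], [0, 0, 0], 0.8], [[0, 0, 0], [0, 0, 0], 0.8], [[0, -0.03, 0], [0, 0, 0], 1], [[0, -0.06, 0], [0, 0, 0], 1], [[0, -0.1, 0], [0, 0, 0], 1], [[0, -0.14, 0], [0, 0, 0], 1], [[0, -0.14, 0], [0, 0, 0], 1], [[0, -0.14, 0], [0, 0, 0], 1]])

```text
t: 6.8
position: [0.5214, 0.0576, 0.206]
tool_rot: [0.702, 0.087, -0.079, -0.702]
wrist_force: [-0.3, 0.4, -0.1]
opening: 0.0855
```

```bash
python3 - <<'E'
from h import *
np.set_printoptions(precision=4,suppress=True)
n='wrist';im,d,C=shot(n,'w4.png'); P=cloud(C,d)
cv2.imwrite('pics/w4c.png',cv2.resize(im[120:260,230:430,::-1],(800,560),interpolation=cv2.INTER_CUBIC))
Q=P[(d>0)&(P[...,0]>.48)&(P[...,0]<.56)&(P[...,1]>0.02)&(P[...,1]<.09)&(P[...,2]>.055)&(P[...,2]<.075)]
print(cv2.minAreaRect((Q[:,:2]*1000).astype(np.float32)))
target([.446,-.2555,.2],np.radians(88))
E
```

```text
((520.9835205078125, 57.6927490234375), (15.612333297729492, 24.67594337463379), 13.609512329101562)
shift [-0.1445  0.0026 -0.2872] rot [  0.27 -74.53   0.3 ] now [0.5196 0.0575 0.2034] q6 -0.173 axes
 [[ 0.972  0.007 -0.233]
 [ 0.233  0.001  0.972]
 [ 0.007 -1.    -0.001]]
```

View pics/w4c.png

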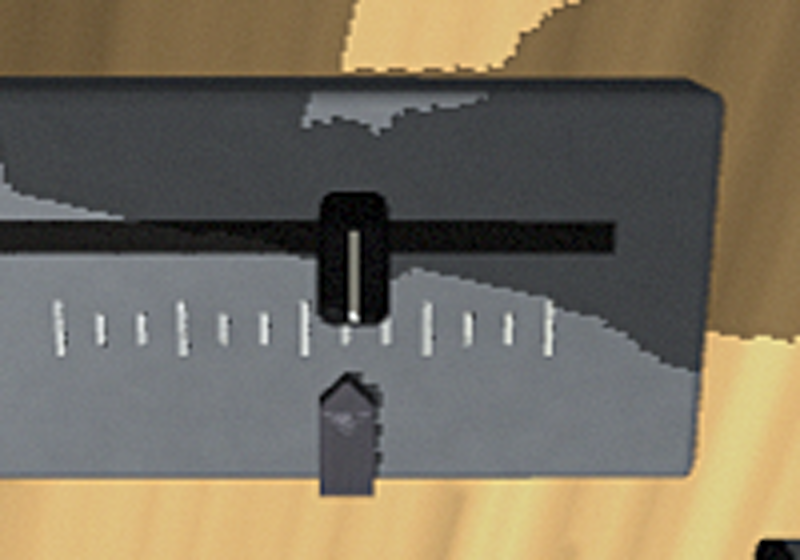

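Grip line and pointer agree to about 1 mm. I'll go to the castor, taking the wrist turn that keeps joint 6 in range.

Request:
play_rows(moves=[[[-0.144, -0.02, -0.287], [0, 105.5, 0], 1], [[-0.144, -0.02, -0.287], [0, 105.5, 0], 1], [[-0.144, -0.02, -0.287], [0, 105.5, 0], 1], [[-0.144, -0.02, -0.287], [0, 105.5, 0], 1], [[-0.144, -0.02, -0.287], [0, 105.5, 0], 1], [[-0.144, -0.02, -0.287], [0, 105.5, 0], 1], [[-0.144, -0.02, -0.287], [0, 105.5, 0], 1], [[-0.144, -0.02, -0.287], [0, 105.5, 0], 1], [[-0.144, -0.02, -0.287], [0, 105.5, 0], 1], [[-0.144, -0.02, -0.287], [0, 105.5, 0], 1], [[-0.144, -0.02, -0.287], [0, 105.5, 0], 1], [[-0.144, -0.02, -0.287], [0, 105.5, 0], 1]])

```text
t: 7.85
position: [0.4447, -0.2548, 0.2198]
tool_rot: [-0.567, 0.42, -0.42, 0.57]
wrist_force: [-0.0, 0.4, -1.0]
opening: 0.0852
```

```bash
python3 -c "
from h import *
target([.446,-.2555,.2],np.radians(-92))"
```

```text
shift [0.0011 0.0198 0.001 ] rot [-0.14 19.1  -0.22] now [ 0.4447 -0.2548  0.2198] q6 0.699 axes
 [[ 0.294  0.002  0.956]
 [-0.956  0.004  0.294]
 [-0.003 -1.     0.003]]
```

Request:
play_rows(moves=[[[0.001, 0.0, 0.001], [0, 19.1, 0], 1], [[0.001, 0.0, 0.001], [0, 19.1, 0], 1], [[0.001, 0.0, 0.001], [0, 19.1, 0], 1], [[0.001, 0.0, 0.001], [0, 19.1, 0], 1], [[0.001, 0.0, 0.001], [0, 19.1, 0], 1]])

```text
t: 8.27
position: [0.4449, -0.2548, 0.2178]
tool_rot: [-0.491, 0.51, -0.506, 0.493]
wrist_force: [0.4, 0.2, -0.0]
opening: 0.0852
```

```bash
python3 - <<'E'
from h import *
np.set_printoptions(precision=4,suppress=True)
n='wrist';im,d,C=shot(n,'w5.png'); P=cloud(C,d)
for q in ['castor_small','castor_axle']:
    for r in cams.landmark_of(n,q)[:2]:
        u,v=r['at']; print(q,r['at'],r['confidence'],onplane(C,u,v,{'castor_axle':.05,'castor_small':.005}[q]))
g=(d>0)&(P[...,0]>.39)&(P[...,0]<.50)&(P[...,1]>-.32)&(P[...,1]<-.19)
for a,b in [(.05,.08),(.055,.062),(.007,.013)]:
    m=g&(P[...,2]>a)&(P[...,2]<b)
    if a<.01: m&=im.astype(int).sum(2)>330
    Q=P[m]; print(a,len(Q),cv2.minAreaRect((Q[:,:2]*1000).astype(np.float32)))
target([.446,-.2555,.046],np.radians(-92))
E
```

```text
castor_small [328.1, 168.8] 0.74 [ 0.4491 -0.2599  0.005 ]
castor_axle [326.4, 178.4] 0.84 [ 0.4498 -0.2579  0.05  ]
0.05 1428 ((449.4398498535156, -257.22894287109375), (30.2579345703125, 48.09647750854492), 87.21661376953125)
0.055 391 ((448.9635314941406, -256.8739013671875), (29.9642333984375, 47.342281341552734), 85.63729858398438)
0.007 56 ((449.3363342285156, -256.982666015625), (47.891204833984375, 62.58473205566406), 84.0119400024414)
shift [0.0011 0.173  0.0004] rot [-0.03  0.1  -0.28] now [ 0.4455 -0.2552  0.219 ] q6 1.03 axes
 [[-0.033  0.001  0.999]
 [-0.999  0.005 -0.033]
 [-0.005 -1.     0.001]]
```

View pics/w5.png

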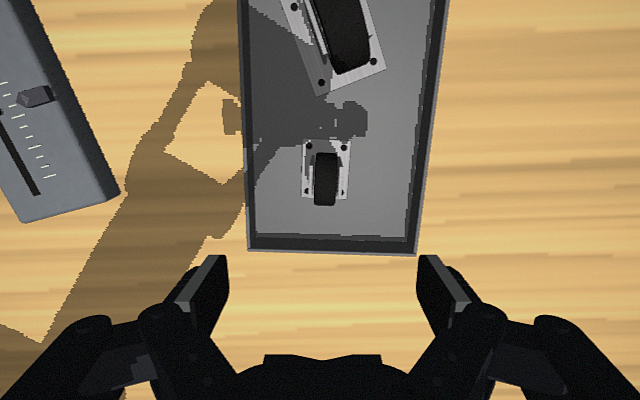

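Request:
play_rows(moves=[[[0.001, 0.04, 0.0025], [0, 1, 0], 1], [[0.001, 0.08, 0.0025], [0, 1, 0], 1], [[0.001, 0.115, 0.0025], [0, 1, 0], 1], [[0.001, 0.14, 0.0025], [0, 1, 0], 1], [[0.001, 0.16, 0.0025], [0, 1, 0], 1], [[0.001, 0.173, 0.0025], [0, 1, 0], 1], [[0.001, 0.173, 0.0025], [0, 1, 0], 1], [[0.001, 0.173, 0.0025], [0, 1, 0], 0.4], [[0.001, 0.173, 0.0025], [0, 1, 0], 0.2], [[0.001, 0.173, 0.0025], [0, 1, 0], 0], [[0.001, 0.173, 0.0025], [0, 1, 0], 0], [[0.001, 0.173, 0.0025], [0, 1, 0], 0]])

```text
t: 9.42
position: [0.4493, -0.2562, 0.0477]
tool_rot: [-0.486, 0.512, -0.512, 0.489]
wrist_force: [0.5, -0.6, -0.4]
opening: 0.0293
```

Request:
play_rows(moves=[[[0, 0, 0], [0, 0, 0], 0], [[0, 0, 0], [0, 0, 0], 0], [[0, 0, 0], [0, 0, 0], 0], [[0, 0, 0], [0, 0, 0], 0], [[0, 0, 0], [0, 0, 0], 0]])

```text
t: 9.83
position: [0.4491, -0.2561, 0.0477]
tool_rot: [-0.486, 0.513, -0.512, 0.489]
wrist_force: [-0.2, -0.6, 0.0]
opening: 0.0293
```

```bash
python3 - <<'E'
from h import *
shot('wrist','w6.png'); shot('side','s6.png')
target([.448,-.2555,.2],np.radians(-93))
E
```

```text
shift [-0.0011 -0.1524 -0.0007] rot [-0.16  0.11 -0.21] now [ 0.4491 -0.2561  0.0476] q6 1.048 axes
 [[-0.05   0.003  0.999]
 [-0.999  0.004 -0.05 ]
 [-0.004 -1.     0.003]]
```

View pics/w6.png

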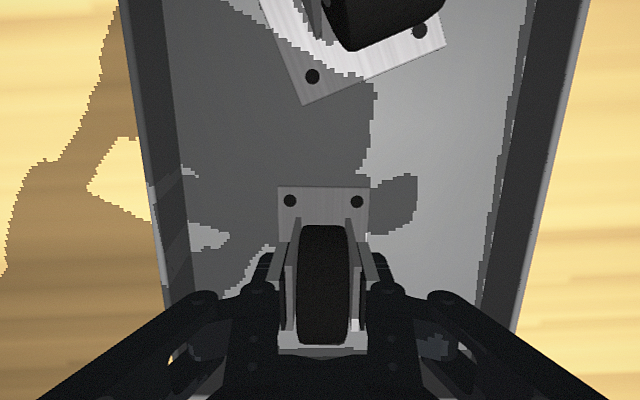

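The cheeks are held at 29.3 mm opening. Lifting.

Request:
play_rows(moves=[[[0, -0.01, 0], [0, 0, 0], 0], [[0, -0.03, 0], [0, 0, 0], 0], [[0, -0.06, 0], [0, 0, 0], 0], [[0, -0.09, 0], [0, 0, 0], 0], [[0, -0.12, 0], [0, 0, 0], 0], [[0, -0.15, 0], [0, 0, 0], 0], [[0, -0.18, 0], [0, 0, 0], 0], [[0, -0.18, 0], [0, 0, 0], 0], [[0, -0.18, 0], [0, 0, 0], 0], [[0, -0.18, 0], [0, 0, 0], 0]])

```text
t: 10.77
position: [0.4481, -0.2564, 0.2273]
tool_rot: [-0.486, 0.513, -0.512, 0.489]
wrist_force: [-0.7, -0.3, -2.4]
opening: 0.0294
```

```bash
python3 - <<'E'
from h import *
shot('wrist','w7.png'); shot('side','s7.png')
s=state();print(s['opening'],s['wrist_force'])
target([.504,.10,.23],np.radians(-2.6))
E
```

```text
0.02938766279804973 [-0.20558399 -0.59360942 -2.24048608]
shift [-0.3584 -0.0024  0.0386] rot [ 0.27 89.71 -0.23] now [ 0.4474 -0.2559  0.2257] q6 1.049 axes
 [[-0.05  -0.     0.999]
 [-0.999  0.006 -0.05 ]
 [-0.006 -1.    -0.   ]]
```

View pics/s7.png

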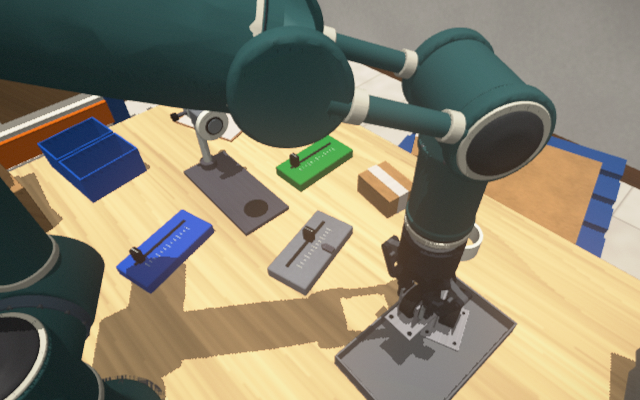

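Request:
play_rows(moves=[[[-0.358, 0, 0.039], [0, -90.4, 0], 0], [[-0.358, 0, 0.039], [0, -90.4, 0], 0], [[-0.358, 0, 0.039], [0, -90.4, 0], 0], [[-0.358, 0, 0.039], [0, -90.4, 0], 0], [[-0.358, 0, 0.039], [0, -90.4, 0], 0], [[-0.358, 0, 0.039], [0, -90.4, 0], 0], [[-0.358, 0, 0.039], [0, -90.4, 0], 0], [[-0.358, 0, 0.039], [0, -90.4, 0], 0], [[-0.358, 0, 0.039], [0, -90.4, 0], 0], [[-0.358, 0, 0.039], [0, -90.4, 0], 0], [[-0.358, 0, 0.039], [0, -90.4, 0], 0], [[-0.358, 0, 0.039], [0, -90.4, 0], 0]])

```text
t: 11.87
position: [0.503, 0.1005, 0.2252]
tool_rot: [-0.704, 0.042, -0.038, 0.708]
wrist_force: [0.4, -0.4, -2.5]
opening: 0.0294
```

```bash
python3 - <<'E'
from h import *
target([.504,.17,.205],np.radians(-2.6))
E
```

```text
shift [-0.0068  0.0205  0.0691] rot [-0.26 -3.87 -0.28] now [0.503  0.1005 0.2252] q6 0.256 axes
 [[ 0.994 -0.004  0.113]
 [-0.113  0.005  0.994]
 [-0.005 -1.     0.004]]
```

Request:
play_rows(moves=[[[-0.007, 0.02, 0.069], [0, -3.9, 0], 0], [[-0.007, 0.02, 0.069], [0, -3.9, 0], 0], [[-0.007, 0.02, 0.069], [0, -3.9, 0], 0], [[-0.007, 0.02, 0.069], [0, -3.9, 0], 0]])

```text
t: 12.2
position: [0.5018, 0.1707, 0.2026]
tool_rot: [-0.706, 0.018, -0.011, 0.708]
wrist_force: [-0.0, -0.9, -1.6]
opening: 0.0295
```

```bash
python3 - <<'E'
from h import *
np.set_printoptions(precision=4,suppress=True)
for n in ['top','side','wrist']:
    im,d,C=shot(n,n+'8.png'); P=cloud(C,d)
    for q in ['castor_axle','camera']:
        for r in cams.landmark_of(n,q)[:2]:
            u,v=r['at']; print(n,q,r['at'],r['confidence'],onplane(C,u,v,.197))
target([.504,.234,.195],np.radians(-2.6))
E
```

```text
top camera [173.7, 209.2] 0.83 [0.5125 0.3516 0.197 ]
side castor_axle [264.3, 156.3] 0.89 [0.5179 0.1854 0.197 ]
side camera [214.0, 125.3] 0.81 [0.5069 0.356  0.197 ]
wrist castor_axle [323.8, 284.4] 0.9 [0.5058 0.1609 0.197 ]
shift [-0.0029  0.0112  0.0645] rot [-0.28 -0.03 -0.23] now [0.504  0.1694 0.2059] q6 0.317 axes
 [[ 0.999 -0.004  0.046]
 [-0.046  0.005  0.999]
 [-0.004 -1.     0.005]]
```

View pics/side8.png

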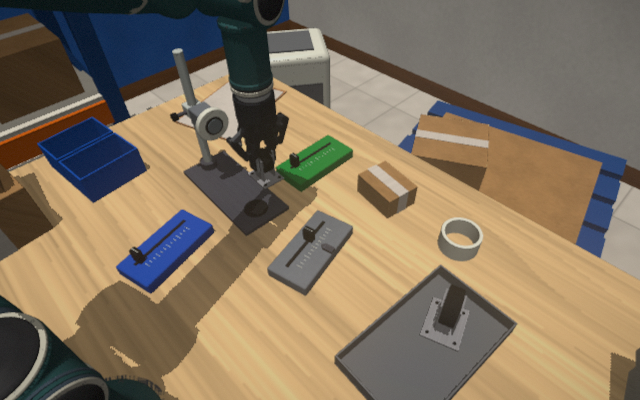

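View pics/wrist8.png

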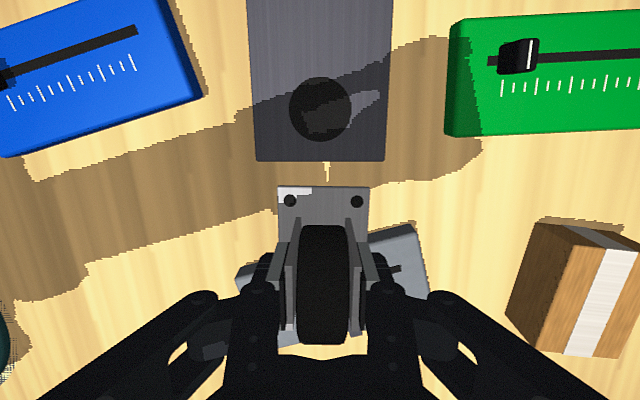

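Request:
play_rows(moves=[[[-0.003, 0.006, 0.02], [0, 0, 0], 0], [[-0.003, 0.011, 0.04], [0, 0, 0], 0], [[-0.003, 0.011, 0.055], [0, 0, 0], 0], [[-0.003, 0.011, 0.0645], [0, 0, 0], 0], [[-0.003, 0.011, 0.0645], [0, 0, 0], 0], [[-0.003, 0.011, 0.0645], [0, 0, 0], 0], [[-0.003, 0.011, 0.0645], [0, 0, 0], 0], [[-0.003, 0.011, 0.0645], [0, 0, 0], 0]])

```text
t: 13.32
position: [0.504, 0.2333, 0.1954]
tool_rot: [-0.705, 0.018, -0.015, 0.709]
wrist_force: [-0.5, 0.2, -1.5]
opening: 0.0291
```

```bash
python3 - <<'E'
from h import *
np.set_printoptions(precision=4,suppress=True)
for n in ['side','top','wrist']:
    im,d,C=shot(n,n+'9.png'); P=cloud(C,d)
    for q in ['castor_axle','camera','focus','pointer','grip_top']:
        for r in cams.landmark_of(n,q)[:2]:
            u,v=r['at']; print(n,q,np.round(r['at'],1),round(r['confidence'],2),onplane(C,u,v,.197), 'expected focus px',proj(C,[.504,.234,.197]))
    # ring: points near the lens plane
    m=(d>0)&(P[...,1]>.335)&(P[...,1]<.375)&(P[...,0]>.45)&(P[...,0]<.57)&(P[...,2]>.14)&(P[...,2]<.26)
    Q=P[m]; 
    if len(Q)>50: print('ring x',np.percentile(Q[:,0],[1,99]),'z',np.percentile(Q[:,2],[1,99]),'ymin',np.percentile(Q[:,1],[1,5,50]))
    m=(d>0)&(P[...,1]>.18)&(P[...,1]<.29)&(P[...,0]>.45)&(P[...,0]<.56)&(P[...,2]>.135)&(P[...,2]<.18)
    Q=P[m]; 
    if len(Q)>50: print('low castor',np.percentile(Q,[2,50,98],axis=0))
s=state();print(s['t'],s['position'],s['opening'],s['wrist_force'])
b=cv2.imread('pics/side9.png'); cv2.imwrite('pics/side9c.png',cv2.resize(b[80:230,160:310],(600,600),interpolation=cv2.INTER_CUBIC))
target([.504,.234,.195],np.radians(-2.6))
E
```

```text
side castor_axle [246.9 147.6] 0.58 [0.51   0.2354 0.197 ] expected focus px [245.0621 149.1502]
side pointer [323.3 249.2] 0.38 [ 0.4333 -0.0782  0.197 ] expected focus px [245.0621 149.1502]
side grip_top [306.8 228.5] 0.74 [ 0.445  -0.0246  0.197 ] expected focus px [245.0621 149.1502]
side grip_top [136.8 252.7] 0.54 [0.2049 0.142  0.197 ] expected focus px [245.0621 149.1502]
ring x [0.4698 0.5322] z [0.1609 0.2346] ymin [0.3554 0.3566 0.3631]
low castor [[0.4782 0.2006 0.1531]
 [0.4936 0.2213 0.1567]
 [0.525  0.2627 0.1774]]
top castor_axle [233.7 212.5] 0.67 [0.5071 0.2291 0.197 ] expected focus px [231.2362 213.9969]
top camera [332.5 109. ] 0.34 [0.722 0.031 0.197] expected focus px [231.2362 213.9969]
top focus [237.5 216.5] 0.5 [0.4991 0.2211 0.197 ] expected focus px [231.2362 213.9969]
top pointer [342.4 210.2] 0.5 [0.5141 0.0089 0.197 ] expected focus px [231.2362 213.9969]
top grip_top [323.2 211.1] 0.51 [0.5118 0.0476 0.197 ] expected focus px [231.2362 213.9969]
top grip_top [229.7 147.6] 0.48 [0.6401 0.2407 0.197 ] expected focus px [231.2362 213.9969]
low castor [[0.4791 0.1986 0.1519]
 [0.5002 0.2091 0.1561]
 [0.5276 0.2251 0.1685]]
wrist castor_axle [323.2 284.8] 0.86 [0.5058 0.2322 0.197 ] expected focus px [318.7937 281.2658]
wrist castor_axle [346.8 365.7] 0.55 [0.515  0.1884 0.197 ] expected focus px [318.7937 281.2658]
wrist grip_top [527.9 143.6] 0.57 [0.5854 0.2894 0.197 ] expected focus px [318.7937 281.2658]
wrist grip_top [349.  363.2] 0.51 [0.5161 0.1899 0.197 ] expected focus px [318.7937 281.2658]
low castor [[0.4825 0.2348 0.1522]
 [0.5065 0.2521 0.1537]
 [0.5304 0.2646 0.1742]]
14.2167 [0.5039 0.234  0.1952] 0.02913733496661879 [-0.8179 -0.0041 -2.55  ]
shift [ 0.0001  0.0002 -0.    ] rot [-0.27 -0.03 -0.23] now [0.5039 0.234  0.1952] q6 0.43 axes
 [[ 0.999 -0.004  0.046]
 [-0.046  0.005  0.999]
 [-0.004 -1.     0.005]]
```

View pics/side9c.png

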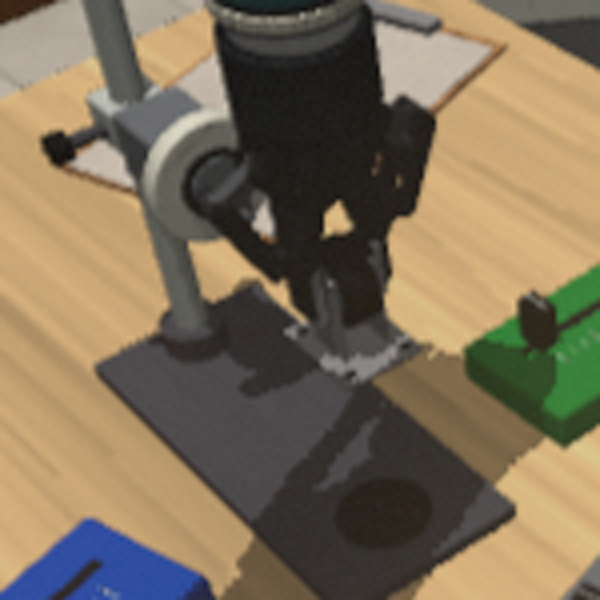

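View pics/wrist9.png

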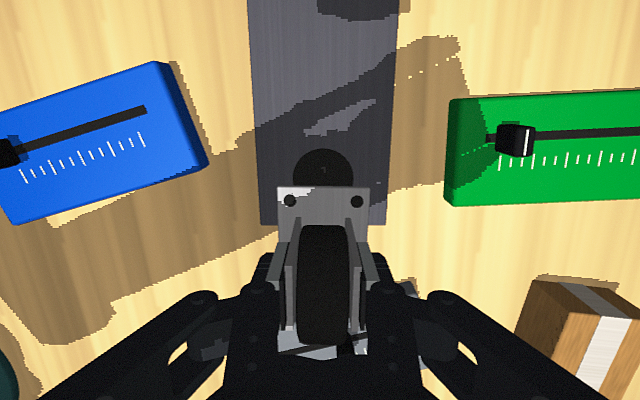

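```bash
python3 - <<'E'
from h import *
s=state();print(s['joint_vel'].round(4),s['opening'],s['t']); print(job.finish_job())
E
```

```text
[-0.0015 -0.0005  0.0004 -0.0019  0.0011 -0.0005] 0.02913733496661879 14.2167
the job is handed in; nothing more can be done
None
```

I handed the job in at 14.2 s, with the gripper still holding the small castor at the focus point. The system gave no verdict, so everything below comes from my own measurements.

- **Dimmer:** I pinched the grey dimmer's grip along its track and slid it 49.5 mm. After release, the wrist view showed its line about 1 mm from the pointer's centre line (limit 6 mm).
- **Castor:** I gripped the small castor over its fork cheeks at about 29 mm opening and lifted it straight out of the tray.
- **Position at the focus:** I estimated the focus at (0.504, 0.234, 0.197) m from the camera stand, its pad and the ring light. Plate size and tool pose put the axle within about 3 mm of that on each axis.
- **Attitude and hold:** The tool was level to about 0.4°, with its jaw axis matched to the measured camera axis. The hold was at rest, with a steady load of about 2 N and no sign of contact.
- **Disagreements:** The fixed cameras' detector points for the axle differed from my estimate by up to about 6 mm. The three cameras' calibrations differ by about 2 mm from one another. Both are inside the 15 mm limit.
- **Other objects:** I kept clear of the large castor, carton, tape roll and camera, and saw no sign in the later pictures that they had moved. I did not re-measure their positions at the end.

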